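# Touch check of a coin lock along the coin's path

### The job

Check by touch that the moving parts of the coin lock on the turntable spring freely, in the order a coin meets them: with shut fingertips press the roller of the coin feeler down, then the round coin-return button, letting each spring back before you go on, and last push the bronze return flap in as far as it goes and finish while still holding it in, so that the return cup can be looked into. Touch lightly, straight down onto the lock, and grasp or lift nothing: the lock must not shift, the free-running turntable must not turn, and the parts and tools lying about stay where they are.

Things in the scene. Friction and masses are not known exactly. Their poses are not given: they have to be found in the camera images.
- lock: Coin lock, loose (0.95 kg), on its back on the turntable mat at any yaw: grey case, steel face plate up, 180 (x) x 110 (y) x 48 mm. Origin: centre of its underside, 33 mm above the bench; z up. Coin well with the feeler near its +x end, return flap near -x, coin-return button at y = -28 mm. The brass cylinder with a keyway at (-4, 28) mm, 8 mm proud, is fixed and not part of the job.
- feeler_roller (a point): Top of the steel roller (12 mm dia., 16 mm wide along lock y) at the end of the coin feeler, a 38 mm arm hinged at lock x = +74 mm in the open coin well (56 x 44 mm). At rest at lock (36, 0, 62) mm, 14 mm above the face; fully down it is still 2 mm above the face, having moved 4 mm towards lock -x. Spring 1.3 N (up) to 3 N (down).
- feeler (a joint): Angle of the coin feeler (rad): 0 at rest (up), 0.30 fully down; springs back when let go.
- button_top (a point): Top centre of the coin-return button, a plain steel plunger 20 mm in diameter in a dark collar 28 mm wide and 3 mm high. At rest at lock (-4, -28, 60) mm, 12 mm above the face; travel 6 mm straight down. Spring 1.6 N (up) to 4 N (down).
- coin_button (a joint): Travel of the coin-return button (m): 0 at rest (up), 0.006 fully down; springs back when let go.
- flap_push (a point): Point to push on the bronze return flap, a plate 46 (lock x) x 48 mm (y) flush with the face in an opening from lock x = -28 to -80, y = -26 to +26 mm. Hinge at x = -30, free edge at x = -76 mm, which swings down into the cup, so shut fingertips go in with it. The point: on top, 30 mm from the hinge, lock (-60, 0, 47) mm at rest. Spring 1 to 2 N here, up to 4 N nearer the hinge.
- return_flap (a joint): Angle of the return flap (rad): 0 at rest (shut, flush with the face), 0.55 pushed fully in; springs shut when let go.
- lock_bolt (a point): End of the brass latch bolt that sticks out 13 mm from the lock's +y side, at lock (10, 68, 24) mm.
- turntable: Ground plate (210 mm square, fixed to the bench) of the ball-bearing turntable. Origin: centre of its underside, on the bench and on the turning axis. It carries a round platter 300 mm in diameter with a black rubber mat whose top is 33 mm above the bench; the platter turns almost freely about the vertical axis.
- platter_mark (a point): Index mark on the platter's rim, 150 mm from the turning axis, 30 mm above the bench.
- key: Loose blue anodised key, 58 mm long, 3.5 mm thick, on the rubber mat beside the lock's -y side. Origin: under the centre of its round bow; blade along +x. Leave it alone.
- coin_guide: Loose white nylon coin guide, taken out of the lock, 56 x 40 x 20 mm, on the rubber mat beside the lock's +y side. Origin: centre of its underside. Leave it alone.
- bracket: Loose steel mounting bracket (angle), 120 x 40 x 41 mm, on the bench. Origin: centre of its underside. Leave it alone.
- tokens: Low stack of six brass tokens, 25 mm in diameter, 13 mm high, on the bench. Origin: centre of its underside. Leave it alone.
- barrel: Spare lock cylinder standing on the bench, 28 mm across, 36 mm high. Origin: centre of its underside. Leave it alone.
- screwdriver: Screwdriver, 180 mm long, lying on the bench. Leave it alone.
- oil: Small oil bottle, 36 mm in diameter, 95 mm high, standing on the bench. Origin: centre of its underside. Leave it alone.
Not all that is in view belongs to the job. What is shaped like the lock but green or orange is not meant.

How it is judged (in metres and radians):
On the way, in this order (a step that is already met when the one before it is completed fails the run):
1. the coin feeler's roller is pressed down (value of joint feeler above 0.18 rad and value of joint coin_button below 0.0015 m and value of joint return_flap below 0.08 rad), for 0.05 s.
2. the feeler has sprung back and the coin-return button is pressed down (value of joint feeler below 0.06 rad and value of joint coin_button above 0.0035 m and value of joint return_flap below 0.08 rad), for 0.05 s.
3. feeler and button have sprung back and the return flap is pushed in (value of joint feeler below 0.06 rad and value of joint coin_button below 0.0015 m and value of joint return_flap above 0.42 rad), for 0.2 s.
At the end, for the whole second after the job is handed in: The fingers hold the return flap in (over 0.42 of its 0.55 rad, fingers on the lock with 0.2 to 20 N), feeler (under 0.06 rad) and button (under 1.5 mm) are up again, the lock lies still within 10 mm of where it lay (bolt end 12 mm), and the turntable's mark is within 15 mm of its start (all of step 3 and contact force between the fingers and lock between 0.2 and 20 N and distance of lock from where it was at the start of the episode below 0.01 m and distance of lock_bolt from where it was at the start of the episode below 0.012 m and distance of platter_mark from where it was at the start of the episode below 0.015 m and linear speed of lock below 0.02 m/s); the arm keeps its last pose, push and grip.
It fails at once if the fingers press on the lock with more than 25 N (contact force between the fingers and lock above 25 N).
It fails at once if two of the lock's moving parts are pressed at once ((value of joint feeler above 0.12 rad and value of joint coin_button above 0.0025 m) or (value of joint feeler above 0.12 rad and value of joint return_flap above 0.15 rad) or (value of joint coin_button above 0.0025 m and value of joint return_flap above 0.15 rad)).
It fails at once if the lock is shifted, lifted or tipped (distance of lock from where it was at the start of the episode above 0.01 m or distance of lock_bolt from where it was at the start of the episode above 0.012 m or angle between lock's own z axis and vertical above 0.1 rad).
It fails at once if the turntable is turned (distance of platter_mark from where it was at the start of the episode above 0.015 m).
It fails at once if a part or tool lying about is lifted, carried or pushed more than 15 mm (distance of any of key, coin_guide, bracket, tokens, barrel, screwdriver, oil from where it was at the start of the episode above 0.015 m).
It also fails if it takes over 45 s, if anything falls off the work surface, if the arm or the gripper's body presses on something with over 40 N, if the wrist force passes 120 N, or if a joint passes its speed limit or range.

### The arm

A 6-joint arm with a two-finger parallel gripper is mounted at the origin on the work surface. World frame = base frame: x ahead of the robot, y to its left, z up, the work surface at z = 0. Lengths are in m, angles in degrees, forces in N, time in s.
With the tool pointing down it reaches from about 0.3 to 0.75 m from the base axis. Payload 8.5 kg.
Tool frame: the origin (TCP) lies midway between the tips of the shut fingers; the grasp point (between the pads) lies 19 mm behind it; z points along the fingers, y is the line along which they close (so a half turn about z gives the same grasp; the last joint's range is limited). The gripper opens to 85 mm and grips with 20 to 120 N. Pads are 22 mm wide; open, the fingers measure 114 mm over their backs; the gripper's body (76 mm by 85 mm) begins 54 mm behind the grasp point. The pads swing forward as they close: fully open they stand 13 mm farther back than shut.
Start: joints at [-86.591, 21.807, 74.336, -0, 83.858, -12.336], TCP at [0.149, -0.529, 0.231] pointing down, gripper open.
Joint ranges: [-178.18, 178.18], [-50.72, 133.34], [12.68, 142.11], [-81.47, 261.47], [9.98, 163.14], [-165.26, 165.26]. Speed limits (degrees/s): [136.94, 136.94, 180, 180, 180, 180].

### API

Orientations are given as a 3x3 rotation matrix whose columns are the frame's x, y, z axes.
In Python, from rig import env gives the robot as it stands. The module is installed in compiled form; this text tells all that it offers.
- The arm moves only by the tool jog_arm, never from a script. Its argument "targets" is a list of rows, each a list of 6 numbers: the shift along the tool's x, y, z in cm, then the turn, a rotation vector about the tool's x, y, z in degrees. A call has 1 to 8 rows; each row is the pose to reach, as a shift and turn from the pose commanded when the call began, along the tool's axes at that moment; what a row does not reach only later rows make up. A row lasts 1/12 s, in which the tool goes at most 41.7 mm and 7.16 degrees, less where a joint would pass 70% of its speed; a pose out of reach is approached as far as the arm can. A call with a gripper value outside its range is refused whole. "hand" is the opening, from 0 (shut) to 1 (fully open), set as the call begins (left out, the last holds). The fingers move at their own pace and stop on an object; "newtons" is the grip in N (left out, the last holds). Time passes only in rows, so rows that repeat a pose let the fingers close. It gives the time, the measured TCP pose, the force, the opening and the grip force at its end, in the units of the state.
- env.observe(): the state, without advancing time (a new reading comes with each control period).
- env.get_image(name): name is "side" or "top"; returns a dict with "frame" (420x560x3 uint8, red, green, blue), "depth" (420x560 float32, m along the optical axis (not along the pixel's ray), 0 where there is no reading), "fovy" (degrees; the focal length in pixels is half the picture's height over the tangent of half this angle, whatever the lens; pixels are square), "cx", "cy" (the principal point, pixels), "cam_to_world" (4x4, takes a point from camera to world coordinates). Camera axes: x right, y down, z forward; pixel columns grow to the right and rows downward; lengths in m; the calibration is good to about 2 mm. A picture is of the moment at which its call begins.
- env.close_job(): hands the job in; it is judged then, once.
Trained networks look in the newest picture that a camera, given by its name, has taken for a name from the list of things; names that differ only in an ending like _2 or _b are one class to them, and where a whole thing is asked for, a point or a joint stands for the part that bears it (a point fixed in the world has none). Each returns a list of dicts, best first, with "score" (0 to 1); they miss things now and then, are a little off and sometimes report something else, mostly with a low value. They report only what shows in the picture. A call takes as long as a camera call. They do not tell look-alikes from the thing itself.
- env.regions_of(camera, target): "pixels" (420x560 bool, what is visible of it) and "point" ([row, column] in pixels, amid what is visible of it).
The state is a dict: "time_s": time; "q": joint angles; "qvel": joint speeds; "joint_efforts": joint torques, N m; "position": TCP position; "tool_rot": TCP orientation; "ft_force": force on the tool from outside, world axes, zero at the start; "wrist_torque": the same for the moment, N m; "grip_width": finger opening in m; "gripper_force": force on a finger pad.
Only numpy, scipy, OpenCV 4.12 (cv2) and the standard library are available. Lean on these libraries where they do the work, as an engineer would, in place of code of your own. Each camera call takes 0.05 s, during which the arm holds its last target. There are 200 camera calls.

## Working session

There is one attempt and no reset: what is moved stays moved. The work goes in short steps, Python scripts to look and compute and a tool call to move; the robot and the scene stay as the last step left them, time stands still between calls to the robot, and variables do not carry over. Pictures are saved under pics/ and viewed, at most 10 in all, crops included, and the job is handed in when it is done.

Besides the shell and the picture viewer there is one more tool, called after "Emit:" as name(argument=value, ...) on one line, values as JSON. jog_arm: Moves the arm, as the interface text tells. Its arguments: {"type":"object","properties":{"targets":{"type":"array","items":{"type":"array","items":{"type":"number"}}},"hand":{"type":"number"},"newtons":{"type":"number"}},"required":["targets"]}

```bash
mkdir -p pics; cat > h.py <<'E'
import numpy as np, cv2
from rig import env
def cloud(im):
    h,w=im['depth'].shape; f=h/2/np.tan(np.radians(im['fovy']/2))
    v,u=np.mgrid[:h,:w]; d=im['depth']
    P=np.stack([(u-im['cx'])*d/f,(v-im['cy'])*d/f,d],-1)
    T=np.array(im['cam_to_world']); return P@T[:3,:3].T+T[:3,3]
def save(n,im): cv2.imwrite(f'pics/{n}.png',im['frame'][:,:,::-1])
E
python3 - <<'E'
from h import *
for c in ['top','side']:
    im=env.get_image(c); save(c+'1',im); P=cloud(im); np.savez(c+'1.npz',P=P,f=im['frame'])
    for t in ['lock','feeler_roller','button_top','flap_push','lock_bolt','turntable','key','coin_guide']:
        for r in env.regions_of(c,t)[:3]:
            m=r['pixels']&(im['depth']>0); 
            print(c,t,round(r['score'],2),np.round(r['point']),m.sum(),np.round(np.median(P[m],0),4) if m.any() else '')
s=env.observe();print(s['time_s'],s['position'],s['tool_rot'])
E
```

```text
top lock 0.92 [229. 397.] 3069 [ 0.4775 -0.2736  0.0478]
top lock 0.78 [332. 180.] 3483 [0.2173 0.2785 0.0478]
top lock 0.7 [190. 259.] 3136 [0.5697 0.0757 0.081 ]
top feeler_roller 0.67 [124. 364.] 143 [ 0.7432 -0.1954  0.0503]
top feeler_roller 0.67 [235. 379.] 111 [ 0.4596 -0.2251  0.0506]
top feeler_roller 0.52 [343. 200.] 148 [0.1898 0.2341 0.0507]
top button_top 0.62 [203. 252.] 62 [0.5438 0.0878 0.0921]
top button_top 0.36 [126. 389.] 58 [ 0.7455 -0.2583  0.0581]
top flap_push 0.88 [141. 400.] 350 [ 0.7008 -0.292   0.0475]
top flap_push 0.82 [189. 236.] 362 [0.5809 0.1285 0.0807]
top flap_push 0.79 [325. 162.] 353 [0.2378 0.327  0.0478]
top lock_bolt 0.89 [135. 377.] 3181 [ 0.7169 -0.2408  0.0477]
top lock_bolt 0.67 [193. 256.] 3221 [0.5686 0.0758 0.0809]
top lock_bolt 0.66 [229. 395.] 3182 [ 0.4778 -0.2746  0.0477]
top turntable 0.82 [216. 250.] 6257 [0.541  0.0884 0.0329]
top key 0.52 [225. 245.] 118 [0.4927 0.1069 0.0367]
top coin_guide 0.74 [153. 250.] 307 [0.671  0.1007 0.0398]
side lock 0.83 [228. 237.] 3529 [0.5648 0.1081 0.0809]
side lock 0.74 [166. 222.] 1993 [ 0.7122
[... 180 characters left out ...]
.7416 -0.1995  0.0532]
side flap_push 0.87 [232. 228.] 289 [0.5806 0.1279 0.0813]
side flap_push 0.87 [352. 386.] 695 [0.2385 0.3296 0.0479]
side flap_push 0.6 [155. 301.] 113 [ 0.4998 -0.3217  0.048 ]
side lock_bolt 0.83 [226. 236.] 3611 [0.5649 0.1073 0.0808]
side lock_bolt 0.77 [341. 394.] 6690 [0.2206 0.3082 0.0481]
side lock_bolt 0.73 [171. 306.] 1795 [ 0.4724 -0.2389  0.0471]
side turntable 0.97 [260. 249.] 5351 [0.5192 0.1587 0.0335]
side coin_guide 0.74 [232. 196.] 213 [0.6729 0.1148 0.0498]
0.9 [ 0.14924474 -0.52932936  0.23132268] [[ 9.62478401e-01  2.71358301e-01 -1.27822275e-06]
 [ 2.71358301e-01 -9.62478401e-01  7.19056928e-06]
 [ 7.20958876e-07 -7.26762398e-06 -1.00000000e+00]]
```

```bash
cat > m.py <<'E'
from h import *
for c in ['top','side']:
    D=np.load(c+'1.npz');P=D['P']
    near=np.hypot(P[...,0]-.57,P[...,1]-.08)<.13
    m=near&(abs(P[...,2]-.081)<.003)
    r=cv2.minAreaRect((P[m][:,:2]*1000).astype(np.float32)); print(c,'face',r, np.median(P[m][:,2]))
    up=near&(P[...,2]>.0855)
    n,l,s,ce=cv2.connectedComponentsWithStats(up.astype(np.uint8))
    for i in range(1,n):
        if s[i,4]>5: print(s[i,4],np.round(P[l==i].mean(0),4),np.round(P[l==i].max(0),4),np.round(P[l==i].min(0),4))
    f=D['f'][:,:,::-1]
    ys,xs=np.where(near&(P[...,2]>.02))
    y0,y1,x0,x1=ys.min()-8,ys.max()+8,xs.min()-8,xs.max()+8; print(y0,x0,y1,x1)
    cr=f[y0:y1,x0:x1];k=600//max(cr.shape[:2]); cv2.imwrite(f'pics/{c}c.png',cv2.resize(cr,None,fx=k,fy=k,interpolation=2)); print(k)
E
python3 m.py
```

```text
top face ((569.9846801757812, 76.94428253173828), (180.0448760986328, 110.73865509033203), 77.7377700805664) 0.08106254891976317
70 [0.5981 0.0757 0.0887] [0.6102 0.088  0.0968] [0.5847 0.0653 0.0857]
65 [0.561  0.0374 0.091 ] [0.5716 0.048  0.0983] [0.5513 0.0204 0.0855]
63 [0.5425 0.0865 0.0912] [0.5545 0.0983 0.0978] [0.5318 0.0756 0.0855]
137 201 251 315
5
side face ((570.9697265625, 76.16427612304688), (184.76467895507812, 112.09660339355469), 77.27433013916016) 0.08170029480865271
52 [0.5612 0.0428 0.0918] [0.5734 0.0489 0.0973] [0.551  0.0245 0.0856]
60 [0.598  0.0767 0.0888] [0.6115 0.0876 0.0928] [0.5861 0.0621 0.0855]
61 [0.5428 0.0897 0.0913] [0.554  0.0986 0.0957] [0.53   0.0765 0.086 ]
186 176 283 303
4
```

View pics/top1.png

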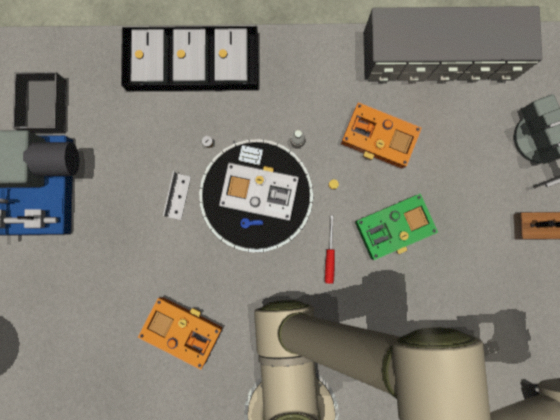

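View pics/topc.png

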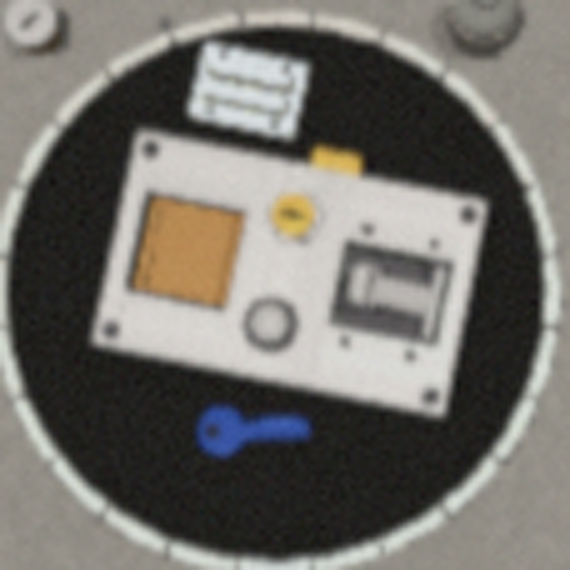

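View pics/sidec.png

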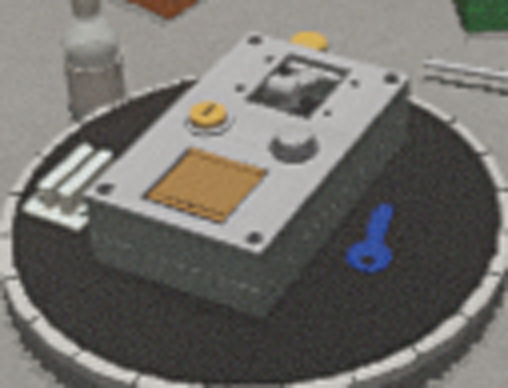

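The green and orange locks are look-alikes. The grey lock is on the mat, with its flap at crop (190,250), its button at (270,322) and its roller at (360,290). Its pose is centre (0.570, 0.077) and yaw about -102.3°. I'm moving above the roller now.

Emit:
jog_arm(targets=[[55.4,-43.9,6,0,0,-62],[55.4,-43.9,6,0,0,-62],[55.4,-43.9,6,0,0,-62],[55.4,-43.9,6,0,0,-62],[55.4,-43.9,6,0,0,-62],[55.4,-43.9,6,0,0,-62],[55.4,-43.9,6,0,0,-62],[55.4,-43.9,6,0,0,-62]], hand=0, newtons=30)

```text
time_s: 1.57
position: [0.3445, -0.2584, 0.2032]
tool_rot: [[0.286, 0.958, 0.0], [0.958, -0.286, -0.001], [-0.0, 0.001, -1.0]]
ft_force: [1.3, -0.8, -1.1]
grip_width: 0.0001
gripper_force: 0.0
```

```bash
cat > g.py <<'E'
# usage: g.py lockx locky z  -> jog row from measured pose
import sys
from h import *
from scipy.spatial.transform import Rotation as R
lx,ly,z=map(float,sys.argv[1:4]); a=np.radians(-102.26)
xy=np.array([.5702,.0768])+R.from_euler('z',a).as_matrix()[:2,:2]@[lx/1e3,ly/1e3]
s=env.observe(); T=np.array(s['tool_rot']); p=np.array(s['position'])
b=a+np.pi; Rt=np.array([[np.cos(b),np.sin(b),0],[np.sin(b),-np.cos(b),0],[0,0,-1]])
print('t',s['time_s'],'p',p.round(4),'F',np.round(s['ft_force'],2),'w',s['grip_width'],'tgt',xy.round(4))
print('row',(T.T@(np.r_[xy,z]-p)*100).round(2),np.degrees(R.from_matrix(T.T@Rt).as_rotvec()).round(2))
E
python3 g.py 34 0 .15
```

```text
t 1.5667 p [ 0.3445 -0.2584  0.2032] F [ 1.27 -0.82 -1.13] w 7.939237832139911e-05 tgt [0.563  0.0436]
row [35.19 12.28  5.31] [ 0.03  0.02 -4.37]
```

Emit:
jog_arm(targets=[[35,12.3,5.3,0,0,-4],[35,12.3,5.3,0,0,-4],[35,12.3,5.3,0,0,-4],[35,12.3,5.3,0,0,-4],[35,12.3,5.3,0,0,-4],[35,12.3,5.3,0,0,-4],[35,12.3,5.3,0,0,-4],[35,12.3,5.3,0,0,-4]])

```text
time_s: 2.23
position: [0.5402, 0.0078, 0.1558]
tool_rot: [[0.224, 0.975, 0.0], [0.975, -0.224, -0.0], [-0.0, 0.0, -1.0]]
ft_force: [0.7, -1.6, 0.4]
grip_width: 0.0005
gripper_force: 0.0
```

```bash
python3 g.py 34 0 .15
```

```text
t 2.2333 p [0.5402 0.0078 0.1558] F [ 0.69 -1.64  0.4 ] w 0.000495034030897776 tgt [0.563  0.0436]
row [4.   1.41 0.58] [ 0.02  0.   -0.68]
```

Emit:
jog_arm(targets=[[0,0,0,0,0,0],[0,0,0,0,0,0],[0,0,0,0,0,0],[0,0,0,0,0,0]])

```text
time_s: 2.57
position: [0.5389, 0.0047, 0.1563]
tool_rot: [[0.226, 0.974, 0.0], [0.974, -0.226, -0.0], [-0.0, 0.0, -1.0]]
ft_force: [0.2, -0.5, 0.8]
grip_width: 0.0001
gripper_force: 0.0
```

```bash
python3 g.py 34 0 .11; python3 - <<'E'
from h import *
im=env.get_image('top');cv2.imwrite('pics/t2.png',cv2.resize(im['frame'][130:260,190:330,::-1],None,fx=5,fy=4.6))
im=env.get_image('side');cv2.imwrite('pics/s2.png',cv2.resize(im['frame'][100:290,140:330,::-1],None,fx=3,fy=3))
E
```

```text
t 2.5667 p [0.5389 0.0047 0.1563] F [ 0.2  -0.52  0.76] w 0.0001374615157690875 tgt [0.563  0.0436]
row [4.33 1.47 4.63] [ 0.01  0.01 -0.77]
```

View pics/s2.png

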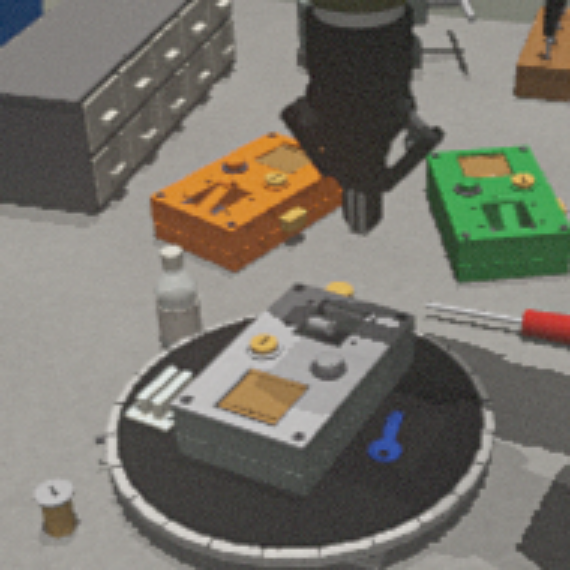

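The shut fingertips, at (362,215), are small and hang beyond the lock's feeler end. The lock is untouched. I'm moving over the roller.

Emit:
jog_arm(targets=[[2.2,0.7,1.5,0,0,-0.4],[4.3,1.5,3,0,0,-0.8],[4.3,1.5,4.6,0,0,-0.8],[4.3,1.5,4.6,0,0,-0.8],[4.3,1.5,4.6,0,0,-0.8],[4.3,1.5,4.6,0,0,-0.8]])

```text
time_s: 3.17
position: [0.5637, 0.0433, 0.111]
tool_rot: [[0.212, 0.977, 0.001], [0.977, -0.212, -0.0], [0.0, 0.001, -1.0]]
ft_force: [0.7, -0.0, 0.1]
grip_width: 0.0
gripper_force: 0.0
```

```bash
python3 g.py 34 0 .086
```

```text
t 3.1667 p [0.5637 0.0433 0.111 ] F [ 0.71 -0.04  0.13] w 3.037660225562182e-05 tgt [0.563  0.0436]
row [ 0.01 -0.08  2.5 ] [ 0.07 -0.    0.02]
```

Emit:
jog_arm(targets=[[0,-0.1,0.7,0,0,0],[0,-0.1,1.3,0,0,0],[0,-0.1,1.7,0,0,0],[0,-0.1,2.0,0,0,0],[0,-0.1,2.3,0,0,0],[0,-0.1,2.55,0,0,0],[0,-0.1,2.55,0,0,0],[0,-0.1,2.55,0,0,0]])

```text
time_s: 3.83
position: [0.5627, 0.0445, 0.0846]
tool_rot: [[0.211, 0.978, 0.0], [0.978, -0.211, -0.0], [0.0, 0.0, -1.0]]
ft_force: [0.4, 1.1, 2.4]
grip_width: -0.0002
gripper_force: 1.3
```

```bash
python3 g.py 34 0 .086; python3 - <<'E'
from h import *
im=env.get_image('side');cv2.imwrite('pics/s3.png',cv2.resize(im['frame'][170:290,170:310,::-1],None,fx=4,fy=4,interpolation=2))
E
```

```text
t 3.8333 p [0.5627 0.0445 0.0846] F [0.37 1.11 2.41] w -0.00024096147690728814 tgt [0.563  0.0436]
row [-0.08  0.05 -0.14] [ 0.01 -0.    0.11]
```

View pics/s3.png

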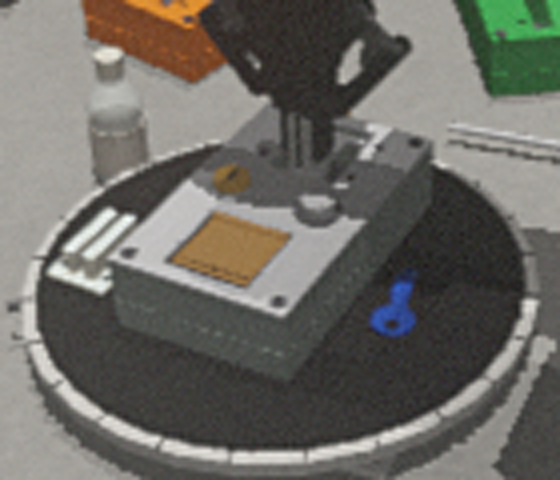

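The fingertips at (300,150) sit on the roller in the well, at 2.4 N, so it is down (z 0.0846). The lock hasn't moved. I'm lifting and going to the button.

Emit:
jog_arm(targets=[[0,0,-1,0,0,0],[0,0,-2,0,0,0],[0,0,-3,0,0,0],[0,0,-3,0,0,0],[0,0,-3,0,0,0]])

```text
time_s: 4.3
position: [0.5628, 0.0444, 0.1154]
tool_rot: [[0.211, 0.978, 0.002], [0.978, -0.211, -0.0], [0.0, 0.002, -1.0]]
ft_force: [-0.8, 0.4, 0.2]
grip_width: 0.0002
gripper_force: 0.0
```

```bash
python3 g.py -4 -28 .108
```

```text
t 4.3 p [0.5628 0.0444 0.1154] F [-0.82  0.41  0.16] w 0.00021412622702814124 tgt [0.5437 0.0867]
row [ 3.73 -2.76  0.73] [ 0.1 -0.   0.1]
```

Emit:
jog_arm(targets=[[1.8,-1.4,0,0,0,0],[3.7,-2.8,0,0,0,0],[3.7,-2.8,0.4,0,0,0],[3.7,-2.8,0.7,0,0,0],[3.7,-2.8,0.7,0,0,0],[3.7,-2.8,0.7,0,0,0]])

```text
time_s: 4.8
position: [0.5432, 0.0858, 0.1071]
tool_rot: [[0.211, 0.977, -0.001], [0.977, -0.211, -0.0], [-0.0, -0.001, -1.0]]
ft_force: [-0.3, 0.3, 1.0]
grip_width: -0.0001
gripper_force: 0.0
```

```bash
python3 g.py -4 -28 .088
```

```text
t 4.8 p [0.5432 0.0858 0.1071] F [-0.32  0.28  0.99] w -0.00010992678594782207 tgt [0.5437 0.0867]
row [0.09 0.03 1.91] [-0.03  0.01  0.06]
```

Emit:
jog_arm(targets=[[0.1,0,0.6,0,0,0],[0.1,0,1.1,0,0,0],[0.1,0,1.4,0,0,0],[0.1,0,1.6,0,0,0],[0.1,0,1.8,0,0,0],[0.1,0,1.9,0,0,0],[0.1,0,1.9,0,0,0],[0.1,0,1.9,0,0,0]])

```text
time_s: 5.47
position: [0.5432, 0.0874, 0.0887]
tool_rot: [[0.211, 0.978, 0.0], [0.978, -0.211, -0.0], [-0.0, 0.0, -1.0]]
ft_force: [-2.0, -2.1, 2.9]
grip_width: -0.0
gripper_force: 1.5
```

```bash
python3 g.py -4 -28 .088
```

```text
t 5.4667 p [0.5432 0.0874 0.0887] F [-1.96 -2.12  2.92] w -4.077777068987313e-05 tgt [0.5437 0.0867]
row [-0.06  0.06  0.07] [0.02 0.01 0.1 ]
```

Emit:
jog_arm(targets=[[0,0,0.05,0,0,0],[0,0,0.1,0,0,0],[0,0,0.1,0,0,0],[0,0,0.1,0,0,0]])

```text
time_s: 5.8
position: [0.5433, 0.0874, 0.0876]
tool_rot: [[0.211, 0.978, 0.0], [0.978, -0.211, -0.0], [-0.0, 0.0, -1.0]]
ft_force: [-1.0, -2.2, 3.3]
grip_width: -0.0
gripper_force: 1.7
```

```bash
python3 g.py -4 -28 .088; python3 - <<'E'
from h import *
im=env.get_image('side');cv2.imwrite('pics/s4.png',cv2.resize(im['frame'][170:290,170:310,::-1],None,fx=4,fy=4,interpolation=2))
E
```

```text
t 5.8 p [0.5433 0.0874 0.0876] F [-0.99 -2.23  3.33] w -3.98648334019724e-05 tgt [0.5437 0.0867]
row [-0.07  0.06 -0.04] [0.02 0.   0.1 ]
```

View pics/s4.png

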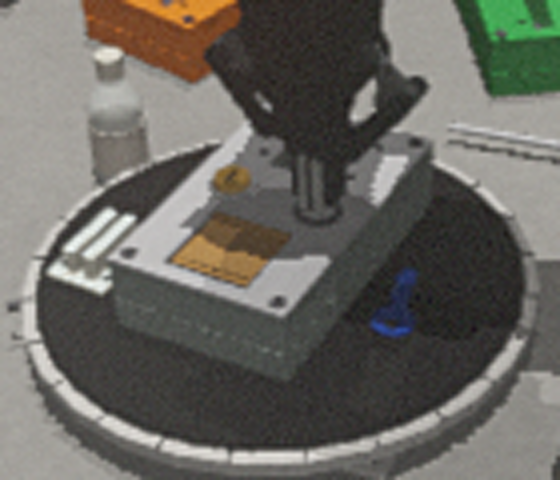

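The fingertips at (315,195) are on the button, pressed into its collar at about 3.3 N. The lock hasn't moved. I'm lifting and going to the flap.

Emit:
jog_arm(targets=[[0,0,-1,0,0,0],[0,0,-2,0,0,0],[0,0,-2.5,0,0,0],[0,0,-2.5,0,0,0],[0,0,-2.5,0,0,0]])

```text
time_s: 6.27
position: [0.5433, 0.0876, 0.1129]
tool_rot: [[0.211, 0.978, 0.001], [0.978, -0.211, 0.0], [0.0, 0.001, -1.0]]
ft_force: [0.2, 0.6, 0.2]
grip_width: 0.0002
gripper_force: 0.0
```

```bash
python3 g.py -63 0 .1
```

```text
t 6.2667 p [0.5433 0.0876 0.1129] F [0.19 0.56 0.18] w 0.00017641634315061175 tgt [0.5836 0.1384]
row [5.81 2.87 1.29] [ 0.05 -0.02  0.1 ]
```

Emit:
jog_arm(targets=[[2,1,0,0,0,0],[4,2,0,0,0,0],[5.8,2.9,0,0,0,0],[5.8,2.9,0.7,0,0,0],[5.8,2.9,1.3,0,0,0],[5.8,2.9,1.3,0,0,0],[5.8,2.9,1.3,0,0,0]])

```text
time_s: 6.85
position: [0.5829, 0.1375, 0.0988]
tool_rot: [[0.211, 0.977, -0.002], [0.977, -0.211, -0.0], [-0.001, -0.002, -1.0]]
ft_force: [0.3, -0.7, -0.8]
grip_width: -0.0005
gripper_force: 0.0
```

```bash
python3 g.py -63 0 .07
```

```text
t 6.85 p [0.5829 0.1375 0.0988] F [ 0.31 -0.73 -0.83] w -0.0004950614636528449 tgt [0.5836 0.1384]
row [0.1  0.05 2.88] [-0.12  0.04  0.07]
```

Emit:
jog_arm(targets=[[0.1,0,0.7,0,0,0],[0.1,0,1.3,0,0,0],[0.1,0,1.7,0,0,0],[0.1,0,2.1,0,0,0],[0.1,0,2.4,0,0,0],[0.1,0,2.7,0,0,0],[0.1,0,2.7,0,0,0],[0.1,0,2.7,0,0,0]])

```text
time_s: 7.52
position: [0.584, 0.1391, 0.0725]
tool_rot: [[0.211, 0.978, 0.0], [0.978, -0.211, 0.0], [0.0, 0.0, -1.0]]
ft_force: [0.1, 0.5, 0.7]
grip_width: -0.0002
gripper_force: 0.6
```

```bash
python3 g.py -63 0 .066
```

```text
t 7.5167 p [0.584  0.1391 0.0725] F [0.12 0.55 0.75] w -0.0001574984271455617 tgt [0.5836 0.1384]
row [-0.08 -0.03  0.65] [ 0.   -0.01  0.1 ]
```

Emit:
jog_arm(targets=[[0,0,0.1,0,0,0],[0,0,0.2,0,0,0],[0,0,0.3,0,0,0],[0,0,0.3,0,0,0],[0,0,0.3,0,0,0]])

```text
time_s: 7.93
position: [0.5841, 0.1391, 0.0695]
tool_rot: [[0.211, 0.978, 0.0], [0.978, -0.211, 0.0], [0.0, 0.0, -1.0]]
ft_force: [0.1, 0.4, 1.2]
grip_width: -0.0001
gripper_force: 0.7
```

Emit:
jog_arm(targets=[[0,0,0.05,0,0,0],[0,0,0.1,0,0,0],[0,0,0.15,0,0,0],[0,0,0.15,0,0,0]])

```text
time_s: 8.27
position: [0.584, 0.1391, 0.0679]
tool_rot: [[0.211, 0.978, 0.0], [0.978, -0.211, 0.0], [0.0, 0.0, -1.0]]
ft_force: [0.1, 0.6, 0.6]
grip_width: 0.0003
gripper_force: 0.7
```

Emit:
jog_arm(targets=[[0,0,0.05,0,0,0],[0,0,0.1,0,0,0],[0,0,0.1,0,0,0],[0,0,0.1,0,0,0]])

```text
time_s: 8.6
position: [0.584, 0.1391, 0.067]
tool_rot: [[0.211, 0.978, -0.0], [0.978, -0.211, 0.0], [0.0, -0.0, -1.0]]
ft_force: [0.0, 1.4, 2.4]
grip_width: 0.0001
gripper_force: 0.7
```

Emit:
jog_arm(targets=[[0,0,0.05,0,0,0],[0,0,0.1,0,0,0],[0,0,0.1,0,0,0],[0,0,0.1,0,0,0]])

```text
time_s: 8.93
position: [0.584, 0.1391, 0.066]
tool_rot: [[0.211, 0.978, -0.0], [0.978, -0.211, 0.0], [0.0, -0.0, -1.0]]
ft_force: [0.9, 0.0, 2.4]
grip_width: 0.0001
gripper_force: 0.7
```

```bash
python3 g.py -63 0 .066; python3 - <<'E'
from h import *
im=env.get_image('side');cv2.imwrite('pics/s5.png',cv2.resize(im['frame'][170:290,170:310,::-1],None,fx=4,fy=4,interpolation=2))
E
```

```text
t 8.9333 p [0.584  0.1391 0.066 ] F [0.92 0.04 2.41] w 8.372668983726402e-05 tgt [0.5836 0.1384]
row [-0.08 -0.02 -0.  ] [-0.  -0.   0.1]
```

View pics/s5.png

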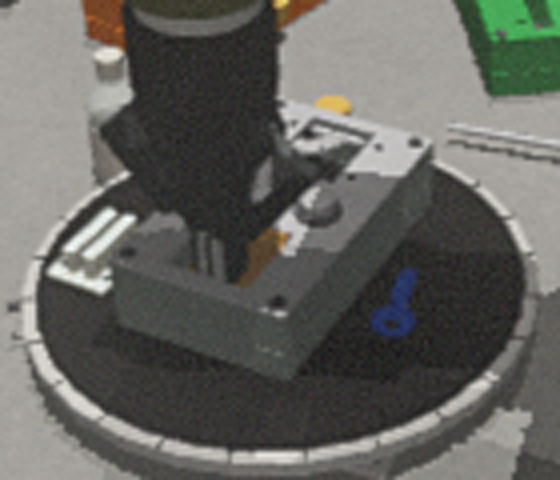

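The fingertips are in the flap opening at (215,255) and the flap is tilting in. The button at (320,205) is up and the lock hasn't moved. There is no end stop yet, so I keep pushing in small steps.

Emit:
jog_arm(targets=[[0,0,0.05,0,0,0],[0,0,0.1,0,0,0],[0,0,0.1,0,0,0],[0,0,0.1,0,0,0]])

```text
time_s: 9.32
position: [0.584, 0.1391, 0.0649]
tool_rot: [[0.211, 0.978, -0.0], [0.978, -0.211, 0.0], [0.0, -0.0, -1.0]]
ft_force: [0.1, -0.2, 0.8]
grip_width: -0.0006
gripper_force: 0.7
```

Emit:
jog_arm(targets=[[0,0,0.05,0,0,0],[0,0,0.1,0,0,0],[0,0,0.1,0,0,0],[0,0,0.1,0,0,0]])

```text
time_s: 9.65
position: [0.584, 0.1391, 0.0643]
tool_rot: [[0.211, 0.978, 0.0], [0.978, -0.211, 0.0], [0.0, 0.0, -1.0]]
ft_force: [0.4, 0.5, 4.8]
grip_width: -0.0001
gripper_force: 1.9
```

Emit:
jog_arm(targets=[[0,0,0.02,0,0,0],[0,0,0.02,0,0,0],[0,0,0.02,0,0,0],[0,0,0.02,0,0,0],[0,0,0.02,0,0,0]])

```text
time_s: 10.07
position: [0.5841, 0.1391, 0.0642]
tool_rot: [[0.211, 0.978, 0.0], [0.978, -0.211, 0.0], [0.0, 0.0, -1.0]]
ft_force: [-1.1, 0.4, 5.2]
grip_width: -0.0002
gripper_force: 2.5
```

```bash
python3 - <<'E'
from h import *
im=env.get_image('side');P=cloud(im);cv2.imwrite('pics/s6.png',cv2.resize(im['frame'][170:290,170:310,::-1],None,fx=4,fy=4,interpolation=2))
s=env.observe();print(s['position'],s['ft_force'])
d=cv2.absdiff(im['frame'],np.load('side1.npz')['f']).max(2)
for t in ['key','coin_guide','lock']:
    for r in env.regions_of('side',t)[:2]:print(t,r['score'],r['point'],np.median(P[r['pixels']],0))
E
```

```text
[0.5840842  0.13907693 0.06418995] [-1.20722028  0.20485198  5.20068323]
key 0.56 [252.6, 269.0] [0.49391083 0.10945802 0.03687402]
coin_guide 0.48 [233.4, 193.9] [0.67347411 0.11408183 0.05003461]
lock 0.94 [169.7, 242.1] [ 0.66344226 -0.24292005  0.03007774]
lock 0.8 [171.1, 305.2] [ 0.47343173 -0.24005406  0.04736705]
```

View pics/s6.png

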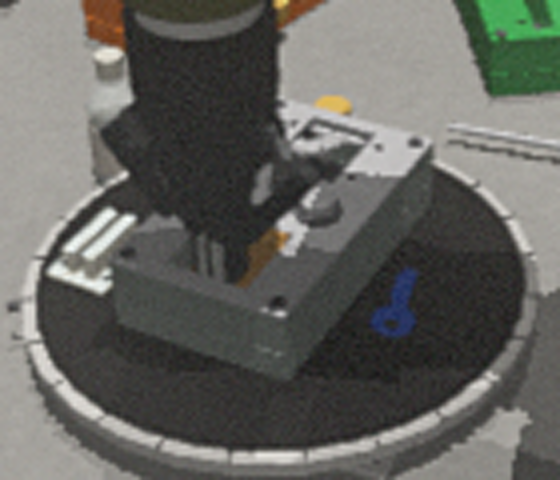

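The flap is against its stop, with the fingers holding at about 5 N (fingertips at (215,260)). The button is up, and the lock, platter, key and guide haven't moved. I'm handing the job in.

```bash
python3 -c "
from rig import env
print(env.close_job())"
```

```text
the job is handed in; nothing more can be done
None
```

I pressed the roller, then the button, lifting clear of each to let it spring back, then pushed the return flap in to its stop and handed in still holding it at about 5 N; the last camera views show the lock and the parts on the mat unmoved, but the hand-in returned no verdict.

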